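# Blow off and hardness-check a rubber blank

### The job

Check the hardness of the blue rubber blank that is clipped on the wooden bar: first blow the dust off it by pressing the white cap of the air-duster can in its bracket fully down and letting it come all the way up again. Then take the hardness gauge with the teal grip out of its stand, set it upright with its round foot flat inside the white ring on the blank, and press it down lightly so that the sprung foot goes about half way in. Finish while holding it there, gripped, pressed and still, so that the reading can settle, and leave everything else on the bench where it is.

Things in the scene. Friction and masses are not known exactly. Their poses are not given: they have to be found in the camera images.
- blank_mark (a point): centre of the white painted ring (30 mm inside, 36 mm outside diameter) on the level top of the fixed, firm blue rubber blank (90 mm along x, 50 along y, 8 thick; z up). The blank lies on a fixed wooden bar 300 x 60 x 30 mm, so its top is 38 mm above the bench. A steel clip, up to 7 mm above that face, holds each end, 32 mm or more from this point. Nothing higher stands within 100 mm.
- duster_cap_top (a point): centre of the top of the white spray cap (26 mm in diameter, 18 high, top 172 mm above the bench, pressed straight down) of the blue air-duster can (52 mm in diameter, upright, fixed in a steel bracket 165 to 190 mm from the blank, on the robot's right of it). A thin red straw slants from the cap's +y side down to the blank; it is no obstacle.
- duster_cap (a joint): how far the spray cap is pressed down, in m: 0 up, 0.006 fully down; it is sprung: 3.2 N starts it, 8 N holds it fully down, and it rises by itself.
- teal_gauge_grip (a point): centre of the teal grip (26 mm along x, 36 along y, 48 high, dark rubber bands) at the top of the wanted gauge (about 270 g, loose, upright in the stand); z up along the gauge. Below the grip: grey housing 28 (x) by 60 (y) by 62 mm, its underside 84 mm below this point, display on its -x face. Grip from above across the 26 mm (fingers closing along x).
- teal_gauge_sole (a point): centre of the flat round sole (18 mm in diameter) of the teal gauge's sprung steel foot, on the gauge's long axis, 16 mm below the housing's underside and 100 mm below the grip's centre when not pressed; it moves with the foot.
- teal_gauge_foot (a joint): how far the teal gauge's foot is pushed into the gauge, in m: 0 fully out, 0.010 fully in; sprung: 3 N starts it, 6 N is half way, 9 N fully in.
- orange_gauge_grip (a point): centre of the orange grip of the other gauge, of the same size and form as the teal one, in the other place of the stand; not to be used. The two stand side by side along the stand, 110 mm apart, either way round.
- stand: plywood stand of the gauges, 75 mm (x) by 210 mm (y), 30 mm high, fixed; origin at the centre of its underside. It has two square wells (24 mm wide, 20 mm deep) at y = -55 and +55 mm, in which the gauges' feet hang free, while their housings rest on its top.
- mallet_head (a point): bystander: centre of the head of a wooden mallet lying on the bench (head 60 mm in diameter, 90 mm long; handle 200 mm long).
- pencil_cup_mid (a point): bystander: white cup with pencils, 72 mm in diameter, 95 mm high (pencils to 155 mm); centre of the cup.
- glue_bottle_mid (a point): bystander: yellow glue bottle with orange cap, 52 mm in diameter, 130 mm high; its centre.
- rivet_jar_mid (a point): bystander: brass-coloured rivet jar, 60 mm in diameter, 70 mm high; its centre.
- offcut_mid (a point): bystander: wooden offcut 90 x 50 x 25 mm lying flat; its centre.
- tape_roll_mid (a point): bystander: roll of paper tape lying flat, 100 mm in diameter, 25 mm high; its centre.

How it is judged (in metres and radians):
On the way, in this order (a step that is already met when the one before it is completed fails the run):
1. the duster's cap is pressed down (4.5 mm or more of its 6 mm) (value of joint duster_cap above 0.0045 m), for 0.1 s.
2. the cap is let up again (within 1 mm) (value of joint duster_cap below 0.001 m), for 0.1 s.
3. the teal gauge is lifted out of the stand by the gripper (grip centre 20 mm or more above its place) (height (world z) of teal_gauge_grip above 0.135 m and contact force between the fingers and teal_gauge above 2 N), for 0.1 s.
At the end, for the whole second after the job is handed in: Teal gauge still in the fingers, at rest, upright within 5 degrees, sole's centre within 7 mm of the ring's centre, pressing on the blank with 3 to 12 N, foot 2 to 8.5 mm in; duster cap up; the other gauge and loose things within 25 mm of their starts (horizontal distance between teal_gauge_sole and blank_mark below 0.007 m and angle between teal_gauge_grip's own z axis and vertical below 0.09 rad and value of joint teal_gauge_foot between 0.002 and 0.0085 m and contact force between teal_gauge and blank between 3 and 12 N and contact force between the fingers and teal_gauge above 2 N and linear speed of teal_gauge below 0.01 m/s and value of joint duster_cap below 0.001 m and distance of each of orange_gauge_grip, mallet_head, pencil_cup_mid, glue_bottle_mid, rivet_jar_mid, offcut_mid, tape_roll_mid from where it was at the start of the episode below 0.025 m); the arm keeps its last pose, push and grip.
It fails at once if the gauge is driven hard into the blank (over 25 N) (contact force between teal_gauge and blank above 25 N).
It fails at once if the other gauge or a bystander is moved by more than 40 mm (distance of any of orange_gauge_grip, mallet_head, pencil_cup_mid, glue_bottle_mid, rivet_jar_mid, offcut_mid, tape_roll_mid from where it was at the start of the episode above 0.04 m).
It also fails if it takes over 51 s, if anything falls off the work surface, if the arm or the gripper's body presses on something with over 40 N, if the wrist force passes 120 N, or if a joint passes its speed limit or range.

### The arm

A 6-joint arm with a two-finger parallel gripper is mounted at the origin on the work surface. World frame = base frame: x ahead of the robot, y to its left, z up, the work surface at z = 0. Lengths are in mm, angles in rad, forces in N, time in s.
With the tool pointing down it reaches from about 325 to 775 mm from the base axis. Payload 5.5 kg.
Tool frame: the origin (TCP) lies midway between the tips of the shut fingers; the grasp point (between the pads) lies 19 mm behind it; z points along the fingers, y is the line along which they close (so a half turn about z gives the same grasp; the last joint's range is limited). The gripper opens to 88 mm and grips with 3 to 60 N. Pads are 20 mm wide; open, the fingers measure 115 mm over their backs; the gripper's body (75 mm by 178 mm) begins 61 mm behind the grasp point.
Start: joints at [1.186, 0.091, 1.231, -0, 1.82, -0.057], TCP at [193.181, 568.064, 192.131] pointing down, gripper open.
Joint ranges: [-2.87, 2.87], [-0.86, 2.18], [0.17, 2.46], [-1.51, 4.65], [0.06, 2.69], [-2.65, 2.65]. Speed limits (rad/s): [2.57, 2.57, 3.01, 3.14, 3.14, 3.14].

### API

Orientations are given as a unit quaternion [w, x, y, z].
In Python, from station import arm gives the robot as it stands.
- The arm moves only by the shell command python3 -m jog 'ROWS'. ROWS is JSON, a list of rows, each an object of numbers: "fingers": the closure in counts, from 0 (fully open) to 255 (shut); "tx", "ty", "tz": the shift along the world's x, y, z in units of 40 mm (1.0 is 40 mm); "ax", "ay", "az": the turn, a rotation vector about the world's x, y, z in units of 6 degrees (1.0 is 6 degrees). A call has 1 to 8 rows; each row is the pose to reach, as a shift and turn from the pose commanded when the call began; what a row does not reach only later rows make up. A row lasts 1/12 s, in which the tool goes at most 41.7 mm and 7.16 degrees, less where a joint would pass 70% of its speed; a pose out of reach is approached as far as the arm can. A call with a gripper value outside its range is refused whole. The fingers move at their own pace and stop on an object; the grip force is fixed at half the most. Time passes only in rows, so rows that repeat a pose let the fingers close. It gives the time, the measured TCP pose, the force, the opening and the grip force at its end, in the units of the state.
- arm.observe(): the state, without advancing time (a new reading comes with each control period).
- arm.capture(name): name is "scene" or "top"; returns (picture, depth): 384x512x3 uint8, blue, green, red; 384x512 float32, mm along the optical axis (not along the pixel's ray), 0 where there is no reading.
- arm.camera_params(name): a dict with "fx", "fy", "cx", "cy" (pixels), "rvec" (rotation vector, rad) and "tvec" (3), from world to camera coordinates, as OpenCV has them. Camera axes: x right, y down, z forward; pixel columns grow to the right and rows downward; lengths in mm; the calibration is good to about 2 mm. A picture is of the moment at which its call begins. camera_params takes no time and is no camera call.
- arm.close_job(): hands the job in; it is judged then, once.
The state is a dict: "time": time; "joint_positions": joint angles; "dq": joint speeds; "tau": joint torques, N m; "ee_pos": TCP position; "tcp_rot": TCP orientation; "force": force on the tool from outside, world axes, zero at the start; "torque": the same for the moment, N m; "width": finger opening in mm; "grasp_force": force on a finger pad.
Only numpy, scipy, OpenCV 4.12 (cv2) and the standard library are available. Lean on these libraries where they do the work, as an engineer would, in place of code of your own. Each camera call takes 0.05 s, during which the arm holds its last target. There are 200 camera calls.

## Working session

There is one attempt and no reset: what is moved stays moved. The work goes in short steps, Python scripts to look and compute and a shell command to move; the robot and the scene stay as the last step left them, time stands still between calls to the robot, and variables do not carry over. Pictures are saved under pics/ and viewed, at most 10 in all, crops included, and the job is handed in when it is done.

```bash
mkdir -p pics
cat > h.py <<'E'
import cv2,numpy as np
from station import arm
def P(n):
    p=arm.camera_params(n);K=np.array([[p['fx'],0,p['cx']],[0,p['fy'],p['cy']],[0,0,1]],float)
    R=cv2.Rodrigues(np.array(p['rvec'],float))[0];t=np.array(p['tvec'],float).ravel();return K,R,t
def ray(n,u,v,z):
    K,R,t=P(n);d=R.T@np.linalg.inv(K)@[u,v,1];c=-R.T@t;return c+d*(z-c[2])/d[2]
def cloud(n,D):
    K,R,t=P(n);v,u=np.mgrid[:D.shape[0],:D.shape[1]]
    X=np.stack([(u-K[0,2])/K[0,0]*D,(v-K[1,2])/K[1,1]*D,D],-1);return (X-t)@R
E
python3 - <<'E'
from h import *
for n in('scene','top'):
    a,d=arm.capture(n);cv2.imwrite(f'pics/{n}0.png',a);np.save(f'{n}0.npy',d)
    K,R,t=P(n);print(n,-R.T@t,R[2],K[0,0])
print(arm.observe())
E
```

```text
scene [1113.83033397 -681.29789354 1023.48664558] [-0.43014934  0.55402141 -0.71276351] 381.0779265587178
top [ 4.20504544e+02 -1.47091413e-01  1.30870013e+03] [ 0.11579479 -0.00249308 -0.99327003] 409.282006855033
{'time': 0.1, 'joint_positions': array([ 1.18629421e+00,  9.17805957e-02,  1.23173743e+00, -2.21812925e-05,
        1.81982073e+00, -5.67091655e-02]), 'dq': array([ 0.00138164, -0.00143505, -0.00214711,  0.00033776, -0.00108055,
       -0.0017724 ]), 'tau': array([ 2.73365644e-03, -4.47856593e+01, -4.07569706e+01,  7.00824196e-02,
        2.84627621e-02, -6.87974443e-05]), 'ee_pos': array([193.06691707, 567.75090031, 191.13762176]), 'tcp_rot': array([-1.80551314e-04,  1.63166319e-01,  9.86598191e-01, -8.54245755e-04]), 'force': array([-0.01990068, -0.58137555, -0.36819555]), 'torque': array([-0.05136251,  0.00628787,  0.04522085]), 'grasp_force': 0.0, 'width': 87.78126661478042}
```

View pics/scene0.png

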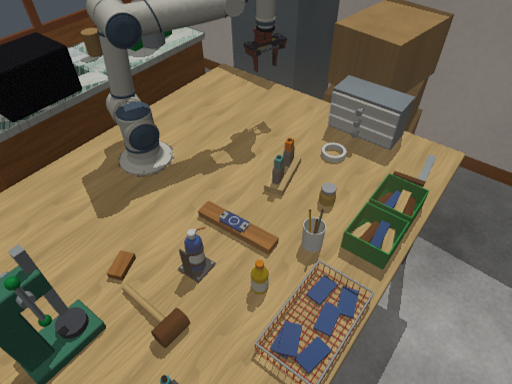

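View pics/top0.png

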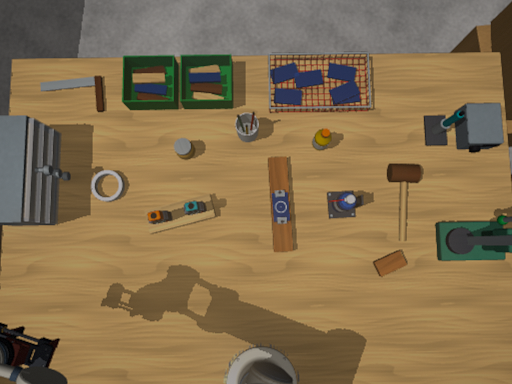

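The scene view shows the bar, duster, stand and clutter. In the top view the ring is near (280,207), the cap near (350,200), the teal grip near (193,208) and the orange grip near (155,216), and the stand is slightly rotated. Next I measure these.

Run:
```python
from h import *
for n in('top','scene'):
    a=cv2.imread(f'pics/{n}0.png');d=np.load(f'{n}0.npy');X=cloud(n,d);hsv=cv2.cvtColor(a,cv2.COLOR_BGR2HSV)
    H,S,V=[hsv[...,i].astype(int) for i in range(3)]
    z=X[...,2]
    x,y=X[...,0],X[...,1]
    ok=(d>0)&(x>200)&(x<750)&(abs(y)<500)
    def rep(nm,m):
        m=m&ok
        if m.sum()<4: print(n,nm,m.sum());return
        q=X[m];v,u=np.nonzero(m);r=cv2.minAreaRect(q[:,:2].astype(np.float32))
        print(n,nm,m.sum(),'px',u.mean().round(1),v.mean().round(1),'med',np.median(q,0).round(1),'rect',np.round(r[0],1),np.round(r[1],1),round(r[2],1),'zmax',q[:,2].max().round())
    rep('tealtop',(H>78)&(H<98)&(S>80)&(z>100)&(y>50))
    rep('orangetop',(H>3)&(H<20)&(S>140)&(z>100)&(y>50)&(z<165)&(x<520))
    rep('gauges top z>118',(z>120)&(z<160)&(y>50)&(y<300)&(x<520)&(x>300))
    rep('stand',(z>22)&(z<36)&(y>50)&(y<320)&(x<520)&(x>330))
    rep('white ring',(S<60)&(V>130)&(z>28)&(z<50)&(abs(y+20)<70)&(x<480)&(x>300))
    rep('blank',(H>100)&(H<130)&(S>80)&(z>28)&(z<50)&(y<30)&(y>-120)&(x<480)&(x>300))
    rep('cap',(S<70)&(V>130)&(z>160)&(z<185)&(y<-100)&(y>-350)&(x<520)&(x>300))
    rep('can',(z>120)&(z<185)&(y<-100)&(y>-350)&(x<520)&(x>300))
    rep('bar',(z>22)&(z<34)&(y<60)&(y>-120)&(x<560)&(x>230))
a=cv2.imread('pics/top0.png')[180:240,130:380];b=cv2.imread('pics/scene0.png')[130:280,165:315]
a=cv2.resize(a,None,fx=3.2,fy=3.2,interpolation=2);b=cv2.resize(b,(390,390),interpolation=2)
o=np.zeros((590,800,3),np.uint8);o[:192]=a;o[200:590,:390]=b;cv2.imwrite('pics/c0.png',o)
```

```text
top tealtop 71 px 191.2 206.2 med [530.4 192.7 138.3] rect [531.2 195.9] [23.2 33.8] 13.4 zmax 144.0
top orangetop 110 px 155.3 215.5 med [504.5 296.1 138.1] rect [506.6 301.7] [25.5 36.1] 9.3 zmax 146.0
top gauges top z>118 66 px 161.6 214.3 med [508.9 289.7 138. ] rect [508.6 246.9] [ 22.9 106.6] 2.3 zmax 146.0
top stand 493 px 182.8 219.7 med [500.1 244.4  30.8] rect [507.3 233.2] [ 43.  185.3] 13.8 zmax 36.0
top white ring 0
top blank 0
top cap 0
top can 8 px 347.5 208.0 med [ 518.9 -254.5  130. ] rect [ 518.9 -255.6] [18.1  0.8] 86.9 zmax 133.0
top bar 591 px 282.0 232.8 med [448.8 -69.6  30.3] rect [478.8 -69.3] [163.5  60.1] 2.4 zmax 34.0
scene tealtop 27 px 278.8 158.5 med [537.1 184.  139.4] rect [534.1 191.1] [19.4 35.4] 2.9 zmax 143.0
scene orangetop 92 px 288.9 143.7 med [510.3 288.9 129.2] rect [506.7 299.6] [24.6 41.5] 11.0 zmax 142.0
scene gauges top z>118 46 px 287.1 143.7 med [509.  285.9 135.8] rect [508.4 250. ] [22.6 99.4] 0.2 zmax 143.0
scene stand 78 px 272.0 177.5 med [510.6 172.2  31.4] rect [504.6 227.3] [180.5  30.5] 89.9 zmax 35.0
scene white ring 0
scene blank 0
scene cap 0
scene can 1
scene bar 342 px 213.9 213.5 med [445.8 -85.8  31.2] rect [474.6 -71.6] [162.9  63.8] 2.9 zmax 34.0
```

View pics/c0.png

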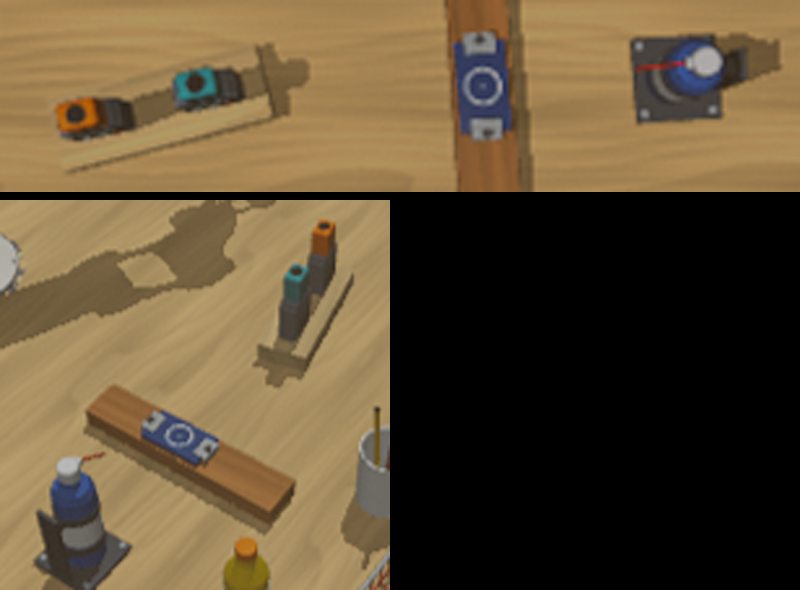

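The crop shows the ring at about (281,207), the cap at about (350,199) and the gauges side by side. My x limits were too tight, so I measure again by ray casting at the known heights.

Run:
```python
from h import *
box={'top':dict(ring=(268,190,294,224),cap=(341,192,358,206),teal=(183,199,200,214),orange=(145,208,164,224)),
'scene':dict(ring=(222,208,248,234),cap=(184,227,198,243),teal=(271,153,286,170),orange=(282,136,296,152))}
for n in('top','scene'):
    a=cv2.imread(f'pics/{n}0.png');d=np.load(f'{n}0.npy');X=cloud(n,d);hsv=cv2.cvtColor(a,cv2.COLOR_BGR2HSV)
    H,S,V=[hsv[...,i].astype(int) for i in range(3)]
    m={'cap':(S<60)&(V>150),'teal':(H>78)&(H<100)&(S>70)&(X[...,2]>132),'orange':(H<20)&(S>140)&(X[...,2]>132)}
    for k,(u0,v0,u1,v1) in box[n].items():
        z=dict(ring=38,cap=172,teal=138,orange=138)[k]
        if k=='ring':
            K=(H>95)&(H<135)&(S>90); r=K[v0:v1,u0:u1]
            M=np.zeros_like(H,bool)
            sub=(S<110)&(V>110)
            # ring = bright comps; keep those within 22 mm of box centre point
            v,u=np.nonzero(sub[v0:v1,u0:u1]); pts=np.array([ray(n,a_+u0,b_+v0,38) for a_,b_ in zip(u,v)])
            c=ray(n,(281 if n=='top' else 234.5),(207 if n=='top' else 221.5),38)
            for _ in range(4):
                q=pts[np.linalg.norm(pts-c,axis=1)<24]; (cx,cy),rad=cv2.minEnclosingCircle(q[:,:2].astype(np.float32)); c=np.array([cx,cy,38])
            print(n,k,len(q),c.round(1),round(rad,1),q.mean(0).round(1)); continue
        v,u=np.nonzero(m[k][v0:v1,u0:u1]);u=u+u0;v=v+v0
        pts=np.array([ray(n,a_,b_,z) for a_,b_ in zip(u,v)],np.float32)
        r=cv2.minAreaRect(pts[:,:2]);print(n,k,len(u),'px',u.mean().round(1),v.mean().round(1),'rect',np.round(r[0],1),np.round(r[1],1),round(r[2],1),'mean',pts.mean(0).round(1),'depth med',np.median(X[v,u],0).round(1))
```

```text
top ring 64 [534.5 -66.3  38. ] 18.9 [534.5 -66.4  38. ]Traceback (most recent call last):
  File "<stdin>", line 22, in <module>
cv2.error: OpenCV(4.12.0) /io/opencv/modules/imgproc/src/convhull.cpp:143: error: (-215:Assertion failed) total >= 0 && (depth == CV_32F || depth == CV_32S) in function 'convexHull'
```

```bash
cat > m.py <<'E'
from h import *
a=cv2.imread('pics/top0.png');print(cv2.cvtColor(a,cv2.COLOR_BGR2HSV)[199,343:358].tolist())
b=cv2.imread('pics/scene0.png')
sp={'top':{'cap':((341,192,358,206),172),'teal':((183,199,200,214),138),'orange':((145,208,164,224),138)},
'scene':{'cap':((184,225,200,243),172),'teal':((271,153,286,170),138),'orange':((282,136,296,152),138),'ring':((226,212,243,231),38)}}
for n in sp:
    a=cv2.imread(f'pics/{n}0.png');d=np.load(f'{n}0.npy');X=cloud(n,d);hsv=cv2.cvtColor(a,cv2.COLOR_BGR2HSV)
    H,S,V=[hsv[...,i].astype(int) for i in range(3)]
    m={'ring':(S<110)&(V>110),'cap':(S<90)&(V>110)&(X[...,2]>150),'teal':(H>78)&(H<100)&(S>70)&(X[...,2]>132),'orange':(H<20)&(S>140)&(X[...,2]>132)}
    for k,((u0,v0,u1,v1),z) in sp[n].items():
        v,u=np.nonzero(m[k][v0:v1,u0:u1]);u=u+u0;v=v+v0
        if len(u)<4: print(n,k,len(u));continue
        pts=np.array([ray(n,a_,b_,z) for a_,b_ in zip(u,v)],np.float32)
        r=cv2.minAreaRect(pts[:,:2]);print(n,k,len(u),'px',u.mean().round(1),v.mean().round(1),'rect',np.round(r[0],1),np.round(r[1],1),round(r[2],1),'mean',pts.mean(0).round(1),'depth med',np.median(X[v,u],0).round(1))
E
python3 m.py
```

```text
[[178, 165, 130], [7, 42, 133], [12, 7, 171], [15, 10, 155], [17, 10, 172], [173, 6, 174], [173, 6, 172], [6, 7, 173], [173, 6, 173], [0, 4, 172], [6, 7, 176], [6, 8, 168], [20, 13, 122], [156, 28, 46], [14, 75, 58]]Traceback (most recent call last):
  File "m.py", line 14, in <module>
    r=cv2.minAreaRect(pts[:,:2]);print(n,k,len(u),'px',u.mean().round(1),v.mean().round(1),'rect',np.round(r[0],1),np.round(r[1],1),round(r[2],1),'mean',pts.mean(0).round(1),'depth med',np.median(X[v,u],0).round(1))
cv2.error: OpenCV(4.12.0) /io/opencv/modules/imgproc/src/convhull.cpp:143: error: (-215:Assertion failed) total >= 0 && (depth == CV_32F || depth == CV_32S) in function 'convexHull'
```

Non-contiguous slice and array; fixing.

```bash
sed -i 's/minAreaRect(pts\[:,:2\])/minAreaRect(np.ascontiguousarray(pts[:,:2]))/' m.py; python3 m.py
```

```text
[[178, 165, 130], [7, 42, 133], [12, 7, 171], [15, 10, 155], [17, 10, 172], [173, 6, 174], [173, 6, 172], [6, 7, 173], [173, 6, 173], [0, 4, 172], [6, 7, 176], [6, 8, 168], [20, 13, 122], [156, 28, 46], [14, 75, 58]]
top cap 79 px 349.6 198.6 rect [ 540.6 -252.9] [24.4 28.9] 35.7 mean [ 541.6 -252.9  172. ] depth med [ 540.9 -253.6  171.7]
top teal 73 px 191.2 205.9 rect [531.6 195.7] [23.9 34.1] 13.3 mean [531.  195.2 138. ] depth med [530.6 192.7 138.5]
top orange 92 px 154.3 215.0 rect [506.7 301.2] [25.2 36.7] 13.3 mean [506.5 300.7 138. ] depth med [506.3 298.2 138.8]
scene cap 66 px 190.9 231.9 rect [ 540.6 -257.9] [25.  30.8] 21.7 mean [ 541.7 -257.7  172. ] depth med [ 541.8 -258.6  172.4]
scene teal 29 px 278.7 158.6 rect [532.9 190.9] [22.7 34.3] 11.7 mean [535.3 188.8 138. ] depth med [536.9 184.  139. ]
scene orange 45 px 289.1 140.8 rect [507.  296.6] [26.1 45.9] 11.7 mean [507.5 296.3 138. ] depth med [509.1 292.1 138.3]
scene ring 128 px 235.2 218.7 rect [531.8 -65.9] [55.4 73.3] 38.9 mean [532.2 -59.1  38. ] depth med [527.6 -62.7  39.8]
```

From the top view the cap is at about (541,-255), the teal grip at (532,194) with a yaw of 13°, and the ring at (534,-66). I go to the cap with the fingers shut, turning to the stand's yaw on the way.

```bash
python3 -m jog '[{"fingers":255,"tx":0.36,"ty":-0.86,"tz":0.4,"az":-1},{"fingers":255,"tx":0.72,"ty":-1.7,"tz":0.8,"az":-2},{"fingers":255,"tx":1.1,"ty":-2.6,"tz":1.1,"az":-3},{"fingers":255,"tx":1.5,"ty":-3.4,"tz":1.1,"az":-4},{"fingers":255,"tx":1.8,"ty":-4.3,"tz":1.1,"az":-5},{"fingers":255,"tx":2.2,"ty":-5.1,"tz":1.1,"az":-6},{"fingers":255,"tx":2.5,"ty":-6,"tz":1.1,"az":-7},{"fingers":255,"tx":2.9,"ty":-6.8,"tz":1.1,"az":-8}]'
python3 -m jog '[{"fingers":255,"tx":0.36,"ty":-0.86,"az":-1},{"fingers":255,"tx":0.72,"ty":-1.7,"az":-1.65},{"fingers":255,"tx":1.1,"ty":-2.6,"az":-1.65},{"fingers":255,"tx":1.5,"ty":-3.4,"az":-1.65},{"fingers":255,"tx":1.8,"ty":-4.3,"az":-1.65},{"fingers":255,"tx":2.2,"ty":-5.1,"az":-1.65},{"fingers":255,"tx":2.5,"ty":-6,"az":-1.65},{"fingers":255,"tx":2.9,"ty":-6.8,"az":-1.65}]'
```

```text
validation failed for argument at $[0]...
validation failed for argument at $[0]...
```

```bash
python3 -m jog '[{"fingers":255,"tx":0.36,"ty":-0.86,"tz":0.4,"ax":0,"ay":0,"az":-1},{"fingers":255,"tx":0.72,"ty":-1.7,"tz":0.8,"ax":0,"ay":0,"az":-2},{"fingers":255,"tx":1.1,"ty":-2.6,"tz":1.1,"ax":0,"ay":0,"az":-3},{"fingers":255,"tx":1.5,"ty":-3.4,"tz":1.1,"ax":0,"ay":0,"az":-4},{"fingers":255,"tx":1.8,"ty":-4.3,"tz":1.1,"ax":0,"ay":0,"az":-5},{"fingers":255,"tx":2.2,"ty":-5.1,"tz":1.1,"ax":0,"ay":0,"az":-6},{"fingers":255,"tx":2.5,"ty":-6,"tz":1.1,"ax":0,"ay":0,"az":-7},{"fingers":255,"tx":2.9,"ty":-6.8,"tz":1.1,"ax":0,"ay":0,"az":-8}]'
```

```text
time: 0.77
ee_pos: [309.0, 294.2, 236.0]
tcp_rot: [-0.0, 0.552, 0.834, -0.0]
force: [0.3, 0.1, 0.7]
width: 38.2
grasp_force: 0.0
```

```bash
python3 -m jog '[{"fingers":255,"tx":0.36,"ty":-0.86,"tz":0,"ax":0,"ay":0,"az":-1},{"fingers":255,"tx":0.72,"ty":-1.7,"tz":0,"ax":0,"ay":0,"az":-1.65},{"fingers":255,"tx":1.1,"ty":-2.6,"tz":0,"ax":0,"ay":0,"az":-1.65},{"fingers":255,"tx":1.5,"ty":-3.4,"tz":0,"ax":0,"ay":0,"az":-1.65},{"fingers":255,"tx":1.8,"ty":-4.3,"tz":0,"ax":0,"ay":0,"az":-1.65},{"fingers":255,"tx":2.2,"ty":-5.1,"tz":0,"ax":0,"ay":0,"az":-1.65},{"fingers":255,"tx":2.5,"ty":-6,"tz":0,"ax":0,"ay":0,"az":-1.65},{"fingers":255,"tx":2.9,"ty":-6.8,"tz":0,"ax":0,"ay":0,"az":-1.65}]'
python3 -m jog '[{"fingers":255,"tx":0.36,"ty":-0.86,"tz":0,"ax":0,"ay":0,"az":0},{"fingers":255,"tx":0.72,"ty":-1.7,"tz":0,"ax":0,"ay":0,"az":0},{"fingers":255,"tx":1.1,"ty":-2.6,"tz":0,"ax":0,"ay":0,"az":0},{"fingers":255,"tx":1.5,"ty":-3.4,"tz":0,"ax":0,"ay":0,"az":0},{"fingers":255,"tx":1.8,"ty":-4.3,"tz":0,"ax":0,"ay":0,"az":0},{"fingers":255,"tx":2.2,"ty":-5.1,"tz":0,"ax":0,"ay":0,"az":0},{"fingers":255,"tx":2.6,"ty":-6.2,"tz":0,"ax":0,"ay":0,"az":0},{"fingers":255,"tx":2.9,"ty":-7,"tz":0,"ax":0,"ay":0,"az":0}]'
python3 -m jog '[{"fingers":255,"tx":0,"ty":0,"tz":-0.6,"ax":0,"ay":0,"az":0},{"fingers":255,"tx":0,"ty":0,"tz":-0.6,"ax":0,"ay":0,"az":0},{"fingers":255,"tx":0,"ty":0,"tz":-0.6,"ax":0,"ay":0,"az":0},{"fingers":255,"tx":0,"ty":0,"tz":-0.6,"ax":0,"ay":0,"az":0}]'
python3 - <<'E'
from h import *
a,d=arm.capture('top');b,e=arm.capture('scene')
cv2.imwrite('pics/c1.png',np.hstack([cv2.resize(a[165:240,310:385],(400,400)),cv2.resize(b[185:260,155:230],(400,400))]))
s=arm.observe();print(s['ee_pos'],s['force'])
for n in('top','scene'):
    K,R,t=P(n);p=K@(R@s['ee_pos']+t);print(n,p[:2]/p[2])
E
```

```text
time: 1.43
ee_pos: [425.1, 21.9, 236.1]
tcp_rot: [0.0, 0.621, 0.784, -0.0]
force: [-0.3, 0.3, 0.3]
width: 0.1
grasp_force: 0.0
time: 2.1
ee_pos: [541.5, -257.9, 235.4]
tcp_rot: [-0.0, 0.62, 0.784, -0.0]
force: [1.6, 0.6, 0.0]
width: 0.4
grasp_force: 0.0
time: 2.43
ee_pos: [541.0, -255.0, 212.9]
tcp_rot: [-0.0, 0.62, 0.785, 0.0]
force: [0.2, 0.8, 0.2]
width: 0.0
grasp_force: 0.0
[ 541.39568951 -254.95723602  214.38113971] [-0.17016714 -0.199665    1.30652779]
top [353.8295789  196.97921157]
scene [189.48786128 221.63321728]
```

View pics/c1.png

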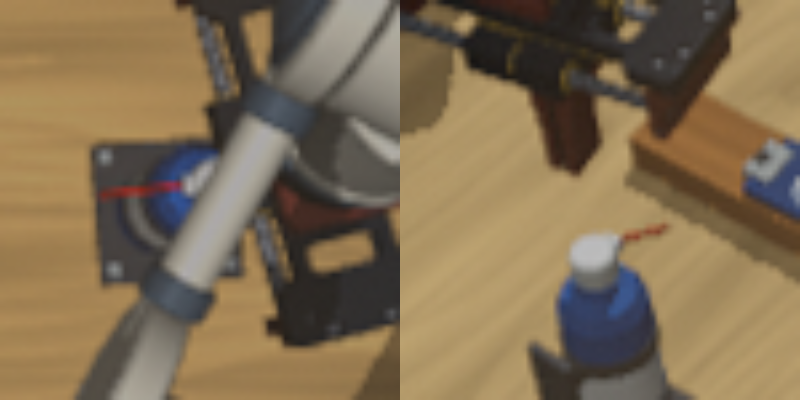

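The right crop (scene) shows the shut fingertips above the cap, with their lower end at about pixel (187,217), a few pixels from the projected TCP. I check that with depth before pressing.

Run:
```python
from h import *
b,e=arm.capture('scene');X=cloud('scene',e)
s=arm.observe();print(s['ee_pos'],s['time'])
for v in range(203,226,2): print(v,[(u,X[v,u].round().astype(int).tolist()) for u in (183,186,189) ])
hsv=cv2.cvtColor(b,cv2.COLOR_BGR2HSV);m=(X[...,2]>205)&(X[...,2]<235)&(X[...,0]>480)&(X[...,0]<620)&(abs(X[...,1]+255)<50)
q=X[m];print(m.sum(),q.min(0),q.max(0),np.median(q,0))
```

```text
[ 541.45068116 -255.01317047  214.44234973] 2.5833
203 [(183, [544, -265, 300]), (186, [553, -262, 304]), (189, [552, -252, 295])]
205 [(183, [541, -264, 290]), (186, [552, -263, 296]), (189, [552, -254, 288])]
207 [(183, [538, -263, 279]), (186, [555, -266, 293]), (189, [547, -251, 274])]
209 [(183, [539, -265, 274]), (186, [550, -264, 281]), (189, [550, -254, 272])]
211 [(183, [539, -267, 268]), (186, [548, -264, 272]), (189, [548, -254, 263])]
213 [(183, [537, -267, 258]), (186, [548, -265, 264]), (189, [550, -257, 259])]
215 [(183, [536, -268, 251]), (186, [547, -266, 256]), (189, [549, -257, 250])]
217 [(183, [359, -143, 4]), (186, [368, -136, 4]), (189, [374, -128, 2])]
219 [(183, [361, -146, -2]), (186, [374, -143, 4]), (189, [381, -135, 1])]
221 [(183, [370, -154, 1]), (186, [381, -149, 4]), (189, [389, -143, 4])]
223 [(183, [377, -161, 1]), (186, [386, -155, 2]), (189, [394, -149, 2])]
225 [(183, [386, -169, 5]), (186, [393, -162, 3]), (189, [401, -155, 2])]Traceback (most recent call last):
  File "<stdin>", line 6, in <module>
    return umr_minimum(a, axis, None, out, keepdims, initial, where)
ValueError: zero-size array to reduction operation minimum which has no identity
```

```bash
python3 - <<'E'
from h import *
for f in ('scene','top'):
    X=cloud(f,np.load(f+'0.npy'));x,y,z=X[...,0],X[...,1],X[...,2]
    m=(abs(x-193)<90)&(abs(y-568)<90)&(z>150)&(z<330)
    for lo in range(150,320,10):
        k=m&(z>=lo)&(z<lo+10)
        if k.sum(): print(f,lo,k.sum(),X[k].min(0).round(),X[k].max(0).round())
E
python3 -m jog '[{"fingers":255,"tx":0,"ty":0,"tz":-0.4,"ax":0,"ay":0,"az":0},{"fingers":255,"tx":0,"ty":0,"tz":-0.8,"ax":0,"ay":0,"az":0},{"fingers":255,"tx":0,"ty":0,"tz":-0.8,"ax":0,"ay":0,"az":0},{"fingers":255,"tx":0,"ty":0,"tz":-0.8,"ax":0,"ay":0,"az":0}]'
```

```text
scene 220 9 [168. 512. 223.] [219. 612. 230.]
scene 230 19 [163. 508. 231.] [219. 615. 240.]
scene 240 23 [164. 514. 241.] [221. 616. 250.]
scene 250 21 [163. 514. 250.] [223. 615. 259.]
scene 260 22 [165. 513. 260.] [218. 618. 270.]
scene 270 16 [168. 510. 270.] [221. 613. 276.]
scene 280 30 [160. 506. 280.] [221. 617. 290.]
scene 290 16 [180. 508. 291.] [223. 618. 298.]
scene 300 27 [134. 481. 302.] [244. 635. 310.]
scene 310 82 [133. 481. 310.] [247. 631. 320.]
top 220 21 [167. 517. 221.] [220. 615. 229.]
top 230 22 [182. 515. 230.] [221. 615. 240.]
top 240 19 [187. 515. 240.] [221. 614. 249.]
top 250 14 [189. 518. 250.] [221. 615. 260.]
top 260 9 [206. 607. 262.] [222. 615. 268.]
top 270 6 [207. 609. 271.] [221. 612. 280.]
top 280 4 [211. 608. 280.] [216. 611. 289.]
top 290 4 [216. 608. 292.] [219. 609. 297.]
top 300 39 [141. 483. 300.] [245. 619. 310.]
top 310 134 [150. 481. 310.] [246. 615. 320.]
time: 2.92
ee_pos: [540.9, -255.1, 180.5]
tcp_rot: [-0.0, 0.62, 0.785, -0.0]
force: [-0.7, -0.4, -0.6]
width: 0.3
grasp_force: 0.0
```

The depth data puts the fingertips about 30 mm above the reported TCP, both at the start and here. I calibrate this by touching the cap slowly and watching the force.

```bash
python3 -m jog '[{"fingers":255,"tx":0,"ty":0,"tz":-0.25,"ax":0,"ay":0,"az":0},{"fingers":255,"tx":0,"ty":0,"tz":-0.25,"ax":0,"ay":0,"az":0},{"fingers":255,"tx":0,"ty":0,"tz":-0.25,"ax":0,"ay":0,"az":0}]'
python3 - <<'E'
from h import *
b,e=arm.capture('scene');X=cloud('scene',e);print(arm.observe()['ee_pos'],arm.observe()['force'])
m=(X[...,2]>185)&(X[...,2]<260)&(X[...,0]>500)&(X[...,0]<580)&(abs(X[...,1]+255)<40)
q=X[m];print('lowest finger',np.sort(q[:,2])[:12].round(),np.median(q,0).round())
cv2.imwrite('pics/c2.png',cv2.resize(b[185:260,155:230],(500,500)))
E
```

```text
time: 3.17
ee_pos: [541.1, -255.8, 170.3]
tcp_rot: [0.0, 0.62, 0.784, -0.0]
force: [0.0, -0.2, 0.1]
width: 0.4
grasp_force: 0.0
[ 541.24679443 -255.90743379  170.55480102] [ 0.01900722 -0.05070293 -0.13514101]
lowest finger [203. 203. 204. 205. 205. 205. 206. 206. 206. 208. 208. 209.] [ 547. -264.  228.]
```

View pics/c2.png

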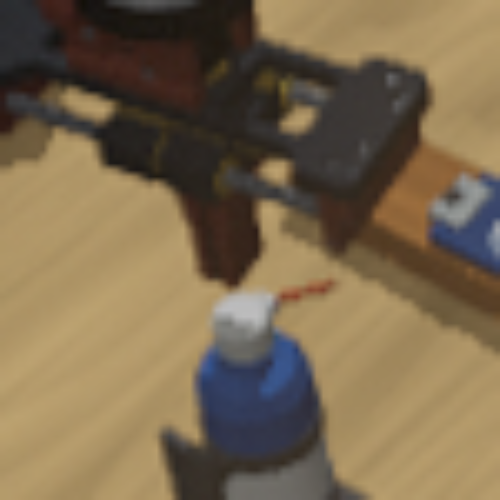

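The picture shows the shut fingertips still about 30 mm above the cap and lined up with it, so the reported z is about 30 mm low. I carry on down in small steps.

```bash
python3 -m jog '[{"fingers":255,"tx":0,"ty":0,"tz":-0.3,"ax":0,"ay":0,"az":0},{"fingers":255,"tx":0,"ty":0,"tz":-0.55,"ax":0,"ay":0,"az":0},{"fingers":255,"tx":0,"ty":0,"tz":-0.55,"ax":0,"ay":0,"az":0},{"fingers":255,"tx":0,"ty":0,"tz":-0.55,"ax":0,"ay":0,"az":0}]'
for i in 1; do python3 -m jog '[{"fingers":255,"tx":0,"ty":0,"tz":-0.1,"ax":0,"ay":0,"az":0},{"fingers":255,"tx":0,"ty":0,"tz":-0.1,"ax":0,"ay":0,"az":0}]'; done
python3 -m jog '[{"fingers":255,"tx":0,"ty":0,"tz":-0.05,"ax":0,"ay":0,"az":0},{"fingers":255,"tx":0,"ty":0,"tz":-0.05,"ax":0,"ay":0,"az":0}]'
```

```text
time: 3.55
ee_pos: [540.5, -255.6, 146.4]
tcp_rot: [-0.001, 0.62, 0.784, -0.0]
force: [-0.7, -0.5, -0.1]
width: 0.3
grasp_force: 0.0
time: 3.72
ee_pos: [541.1, -255.9, 143.6]
tcp_rot: [-0.0, 0.62, 0.784, -0.0]
force: [0.7, 0.6, -0.4]
width: 0.6
grasp_force: 0.0
time: 3.88
ee_pos: [541.2, -255.9, 142.0]
tcp_rot: [-0.0, 0.62, 0.784, 0.0]
force: [0.3, -0.7, 0.0]
width: 0.8
grasp_force: 0.0
```

```bash
python3 -m jog '[{"fingers":255,"tx":0,"ty":0,"tz":-0.05,"ax":0,"ay":0,"az":0},{"fingers":255,"tx":0,"ty":0,"tz":-0.05,"ax":0,"ay":0,"az":0}]'
python3 -m jog '[{"fingers":255,"tx":0,"ty":0,"tz":-0.05,"ax":0,"ay":0,"az":0},{"fingers":255,"tx":0,"ty":0,"tz":-0.05,"ax":0,"ay":0,"az":0}]'
```

```text
time: 4.05
ee_pos: [541.3, -256.0, 140.7]
tcp_rot: [0.0, 0.62, 0.784, 0.0]
force: [-1.4, 0.5, 3.3]
width: 0.4
grasp_force: 2.0
time: 4.22
ee_pos: [541.3, -256.0, 138.8]
tcp_rot: [0.0, 0.62, 0.784, 0.0]
force: [-1.5, 1.8, 4.9]
width: 0.6
grasp_force: 2.7
```

```bash
python3 -m jog '[{"fingers":255,"tx":0,"ty":0,"tz":-0.05,"ax":0,"ay":0,"az":0},{"fingers":255,"tx":0,"ty":0,"tz":-0.05,"ax":0,"ay":0,"az":0}]'
```

```text
time: 4.38
ee_pos: [541.3, -256.0, 136.9]
tcp_rot: [0.001, 0.62, 0.784, 0.0]
force: [-2.0, 1.3, 7.3]
width: 0.2
grasp_force: 3.5
```

Contact came at a reported z of about 141, so the true tip is about 30.5 mm above the reported z. I press to the stop, hold, and release.

```bash
python3 -m jog '[{"fingers":255,"tx":0,"ty":0,"tz":-0.06,"ax":0,"ay":0,"az":0},{"fingers":255,"tx":0,"ty":0,"tz":-0.06,"ax":0,"ay":0,"az":0},{"fingers":255,"tx":0,"ty":0,"tz":-0.06,"ax":0,"ay":0,"az":0},{"fingers":255,"tx":0,"ty":0,"tz":-0.06,"ax":0,"ay":0,"az":0}]'
```

```text
time: 4.72
ee_pos: [541.4, -256.0, 135.8]
tcp_rot: [0.001, 0.62, 0.784, 0.0]
force: [-4.2, 1.9, 9.4]
width: 0.4
grasp_force: 4.8
```

```bash
python3 -m jog '[{"fingers":255,"tx":0,"ty":0,"tz":0.6,"ax":0,"ay":0,"az":0},{"fingers":255,"tx":0,"ty":0,"tz":1.2,"ax":0,"ay":0,"az":0},{"fingers":255,"tx":0,"ty":0.4,"tz":1.6,"ax":0,"ay":0,"az":0},{"fingers":255,"tx":0,"ty":1.2,"tz":1.6,"ax":0,"ay":0,"az":0},{"fingers":100,"tx":0,"ty":2.1,"tz":1.6,"ax":0,"ay":0,"az":0},{"fingers":0,"tx":0,"ty":3,"tz":1.6,"ax":0,"ay":0,"az":0},{"fingers":0,"tx":0,"ty":3.9,"tz":1.6,"ax":0,"ay":0,"az":0},{"fingers":0,"tx":0,"ty":4.8,"tz":1.6,"ax":0,"ay":0,"az":0}]'
python3 -m jog '[{"fingers":0,"tx":0,"ty":0.9,"tz":0,"ax":0,"ay":0,"az":0},{"fingers":0,"tx":0,"ty":1.8,"tz":0,"ax":0,"ay":0,"az":0},{"fingers":0,"tx":-0.1,"ty":2.7,"tz":0,"ax":0,"ay":0,"az":0},{"fingers":0,"tx":-0.23,"ty":3.6,"tz":0,"ax":0,"ay":0,"az":0},{"fingers":0,"tx":-0.23,"ty":4.5,"tz":0,"ax":0,"ay":0,"az":0},{"fingers":0,"tx":-0.23,"ty":5.4,"tz":0,"ax":0,"ay":0,"az":0},{"fingers":0,"tx":-0.23,"ty":6.3,"tz":0,"ax":0,"ay":0,"az":0},{"fingers":0,"tx":-0.23,"ty":6.43,"tz":0,"ax":0,"ay":0,"az":0}]'
python3 -m jog '[{"fingers":0,"tx":0,"ty":0,"tz":0,"ax":0,"ay":0,"az":0},{"fingers":0,"tx":0,"ty":0,"tz":0,"ax":0,"ay":0,"az":0},{"fingers":0,"tx":0,"ty":0,"tz":0,"ax":0,"ay":0,"az":0}]'
python3 - <<'E'
from h import *
a,d=arm.capture('top');b,e=arm.capture('scene')
cv2.imwrite('pics/c3.png',np.hstack([cv2.resize(a[165:240,140:215],(400,400)),cv2.resize(b[110:190,240:320],(400,400))]))
s=arm.observe();print(s['ee_pos'],s['force'])
for n,D in(('top',d),('scene',e)):
    X=cloud(n,D);z=X[...,2];m=(z>228)&(z<270)&(abs(X[...,0]-532)<80)&(abs(X[...,1]-194)<80)
    q=X[m][:,:2].astype(np.float32);print(n,m.sum(),cv2.minAreaRect(np.ascontiguousarray(q)))
    for h in (1,-1):
        f=q[(q[:,0]-532)*h>0]; print(f.min(0),f.max(0)) if len(f) else 0
E
```

```text
time: 5.38
ee_pos: [541.0, -62.5, 197.1]
tcp_rot: [-0.0, 0.621, 0.784, -0.0]
force: [0.2, 0.4, -0.4]
width: 23.9
grasp_force: 0.0
time: 6.05
ee_pos: [531.1, 198.3, 196.6]
tcp_rot: [-0.001, 0.618, 0.786, 0.0]
force: [0.1, -0.2, 0.0]
width: 76.9
grasp_force: 0.0
time: 6.3
ee_pos: [532.2, 192.0, 197.5]
tcp_rot: [0.0, 0.621, 0.784, -0.0]
force: [-0.3, -0.8, -0.1]
width: 87.8
grasp_force: 0.0
[532.25593489 191.84072959 197.76333998] [0.18331886 0.31924915 0.0408777 ]
top 0 ((0.0, 0.0), (0.0, 0.0), 0.0)
scene 88 ((530.8140258789062, 190.9892578125), (110.50140380859375, 26.3798885345459), 12.786886215209961)
[574.84436 188.86638] [586.7826  215.39313]
[478.76053 167.20528] [491.69855 193.15723]
```

View pics/c3.png

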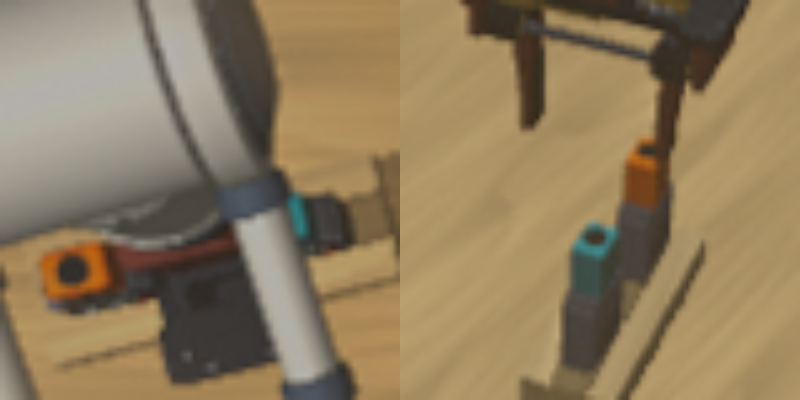

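The right crop shows the open fingers straddling the teal gauge from above, with matching yaw, and the orange gauge is clear of them. I descend.

```bash
python3 -m jog '[{"fingers":0,"tx":0,"ty":0,"tz":-0.6,"ax":0,"ay":0,"az":0},{"fingers":0,"tx":0,"ty":0,"tz":-1.2,"ax":0,"ay":0,"az":0},{"fingers":0,"tx":0,"ty":0,"tz":-1.7,"ax":0,"ay":0,"az":0},{"fingers":0,"tx":0,"ty":0,"tz":-2.2,"ax":0,"ay":0,"az":0},{"fingers":0,"tx":0,"ty":0,"tz":-2.6,"ax":0,"ay":0,"az":0},{"fingers":0,"tx":0,"ty":0,"tz":-3,"ax":0,"ay":0,"az":0},{"fingers":0,"tx":0,"ty":0,"tz":-3.3,"ax":0,"ay":0,"az":0},{"fingers":0,"tx":0,"ty":0,"tz":-3.3,"ax":0,"ay":0,"az":0}]'
python3 -m jog '[{"fingers":120,"tx":0,"ty":0,"tz":0,"ax":0,"ay":0,"az":0},{"fingers":150,"tx":0,"ty":0,"tz":0,"ax":0,"ay":0,"az":0},{"fingers":255,"tx":0,"ty":0,"tz":0,"ax":0,"ay":0,"az":0},{"fingers":255,"tx":0,"ty":0,"tz":0,"ax":0,"ay":0,"az":0},{"fingers":255,"tx":0,"ty":0,"tz":0,"ax":0,"ay":0,"az":0},{"fingers":255,"tx":0,"ty":0,"tz":0,"ax":0,"ay":0,"az":0},{"fingers":255,"tx":0,"ty":0,"tz":0,"ax":0,"ay":0,"az":0},{"fingers":255,"tx":0,"ty":0,"tz":0,"ax":0,"ay":0,"az":0}]'
```

```text
time: 7.07
ee_pos: [530.6, 191.8, 62.6]
tcp_rot: [-0.001, 0.621, 0.784, -0.002]
force: [0.2, 0.3, 0.4]
width: 87.8
grasp_force: 0.0
time: 7.73
ee_pos: [532.0, 193.3, 65.8]
tcp_rot: [0.0, 0.62, 0.784, 0.0]
force: [-1.2, 0.4, 0.4]
width: 37.7
grasp_force: 0.0
```

```bash
python3 -m jog '[{"fingers":255,"tx":0,"ty":0,"tz":0,"ax":0,"ay":0,"az":0},{"fingers":255,"tx":0,"ty":0,"tz":0,"ax":0,"ay":0,"az":0},{"fingers":255,"tx":0,"ty":0,"tz":0,"ax":0,"ay":0,"az":0},{"fingers":255,"tx":0,"ty":0,"tz":0,"ax":0,"ay":0,"az":0},{"fingers":255,"tx":0,"ty":0,"tz":0,"ax":0,"ay":0,"az":0},{"fingers":255,"tx":0,"ty":0,"tz":0,"ax":0,"ay":0,"az":0}]'
```

```text
time: 8.23
ee_pos: [531.9, 193.3, 65.7]
tcp_rot: [-0.0, 0.62, 0.784, -0.0]
force: [-0.1, 0.5, -0.7]
width: 26.4
grasp_force: 29.6
```

Gripped (26.4 mm, 30 N). I lift and carry it to above the ring.

```bash
python3 -m jog '[{"fingers":255,"tx":0,"ty":0,"tz":0.3,"ax":0,"ay":0,"az":0},{"fingers":255,"tx":0,"ty":0,"tz":0.7,"ax":0,"ay":0,"az":0},{"fingers":255,"tx":0,"ty":0,"tz":1.2,"ax":0,"ay":0,"az":0},{"fingers":255,"tx":0,"ty":0,"tz":1.7,"ax":0,"ay":0,"az":0},{"fingers":255,"tx":0,"ty":0,"tz":2,"ax":0,"ay":0,"az":0},{"fingers":255,"tx":0,"ty":0,"tz":2,"ax":0,"ay":0,"az":0},{"fingers":255,"tx":0,"ty":0,"tz":2,"ax":0,"ay":0,"az":0}]'
python3 -m jog '[{"fingers":255,"tx":0,"ty":-0.4,"tz":0,"ax":0,"ay":0,"az":0},{"fingers":255,"tx":0,"ty":-1,"tz":0,"ax":0,"ay":0,"az":0},{"fingers":255,"tx":0,"ty":-1.6,"tz":0,"ax":0,"ay":0,"az":0},{"fingers":255,"tx":0,"ty":-2.2,"tz":0,"ax":0,"ay":0,"az":0},{"fingers":255,"tx":0,"ty":-2.8,"tz":0,"ax":0,"ay":0,"az":0},{"fingers":255,"tx":0,"ty":-3.4,"tz":0,"ax":0,"ay":0,"az":0},{"fingers":255,"tx":0,"ty":-4,"tz":0,"ax":0,"ay":0,"az":0},{"fingers":255,"tx":0,"ty":-4.4,"tz":0,"ax":0,"ay":0,"az":0}]'
python3 -m jog '[{"fingers":255,"tx":0.05,"ty":-0.6,"tz":0,"ax":0,"ay":0,"az":0},{"fingers":255,"tx":0.05,"ty":-1.2,"tz":0,"ax":0,"ay":0,"az":0},{"fingers":255,"tx":0.05,"ty":-1.7,"tz":-0.2,"ax":0,"ay":0,"az":0},{"fingers":255,"tx":0.05,"ty":-2,"tz":-0.3,"ax":0,"ay":0,"az":0},{"fingers":255,"tx":0.05,"ty":-2.1,"tz":-0.4,"ax":0,"ay":0,"az":0},{"fingers":255,"tx":0.05,"ty":-2.1,"tz":-0.4,"ax":0,"ay":0,"az":0},{"fingers":255,"tx":0.05,"ty":-2.1,"tz":-0.4,"ax":0,"ay":0,"az":0},{"fingers":255,"tx":0.05,"ty":-2.1,"tz":-0.4,"ax":0,"ay":0,"az":0}]'
python3 - <<'E'
from h import *
a,d=arm.capture('top');b,e=arm.capture('scene')
cv2.imwrite('pics/top4.png',a);cv2.imwrite('pics/scene4.png',b);np.save('scene4.npy',e);np.save('top4.npy',d)
cv2.imwrite('pics/c4.png',np.hstack([cv2.resize(a[170:240,245:315],(350,350)),cv2.resize(b[165:255,190:280],(450,450))]))
s=arm.observe();print(s['ee_pos'],s['force'])
E
```

```text
time: 8.82
ee_pos: [532.3, 193.3, 146.2]
tcp_rot: [0.0, 0.62, 0.784, 0.0]
force: [0.2, -0.2, -2.8]
width: 26.0
grasp_force: 29.6
time: 9.48
ee_pos: [531.0, 15.2, 143.5]
tcp_rot: [-0.001, 0.621, 0.784, -0.001]
force: [0.8, 0.0, -2.8]
width: 26.0
grasp_force: 29.6
time: 10.15
ee_pos: [534.0, -65.7, 129.7]
tcp_rot: [-0.0, 0.62, 0.785, 0.0]
force: [0.5, 0.2, -2.4]
width: 26.1
grasp_force: 29.6Traceback (most recent call last):
  File "<stdin>", line 4, in <module>
    return _nx.concatenate(arrs, 1, dtype=dtype, casting=casting)
           ~~~~~~~~~~~~~~~^^^^^^^^^^^^^^^^^^^^^^^^^^^^^^^^^^^^^^^
ValueError: all the input array dimensions except for the concatenation axis must match exactly, but along dimension 0, the array at index 0 has size 350 and the array at index 1 has size 450
```

Run:
```python
from h import *
b=cv2.imread('pics/scene4.png');b0=cv2.imread('pics/scene0.png')
cv2.imwrite('pics/c4.png',np.hstack([cv2.resize(b0[195:245,205:255],(350,450)),cv2.resize(b[165:255,190:280],(450,450))]))
# ring centre in scene0: bright pixels within 20 mm-ish of approx, as means of world points
for n,bx in (('scene',(215,205,255,240)),('top',(262,185,300,230))):
    hsv=cv2.cvtColor(cv2.imread(f'pics/{n}0.png'),cv2.COLOR_BGR2HSV);S,V=hsv[...,1].astype(int),hsv[...,2].astype(int)
    u0,v0,u1,v1=bx;v,u=np.nonzero(((S<110)&(V>105))[v0:v1,u0:u1]);p=np.array([ray(n,x+u0,y+v0,38) for x,y in zip(u,v)])[:,:2]
    c=np.array([534,-67.])
    for _ in range(8):
        k=p[np.linalg.norm(p-c,axis=1)<22];c=np.array(cv2.minEnclosingCircle(k.astype(np.float32))[0])
    K,R,t=P(n);q=K@(R@np.r_[c,38]+t);print(n,len(k),c.round(1),k.mean(0).round(1),cv2.minEnclosingCircle(k.astype(np.float32))[1],q[:2]/q[2])
```

```text
scene 82 [533.7 -67.2] [533.8 -67.9] 21.56406593322754 [233.99599011 220.33479629]
top 75 [535.3 -65.7] [534.8 -65.7] 19.81528091430664 [280.30806155 206.23543155]
```

View pics/c4.png

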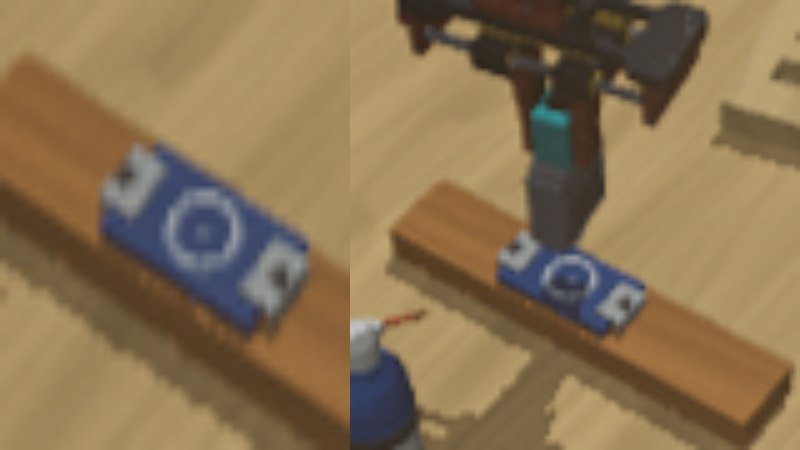

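The right crop shows the teal gauge hanging upright above the ring at about crop (570,278), px (234,220). I locate the housing by its two visible faces in the depth data.

Run:
```python
from h import *
def faces(name,c0,zlo,zhi):
    X=cloud('scene',np.load(name)).reshape(-1,3);th=np.radians(13.3);A=np.array([[np.cos(th),-np.sin(th)],[np.sin(th),np.cos(th)]])
    q=X[(X[:,2]>zlo)&(X[:,2]<zhi)];l=(q[:,:2]-c0)@A;k=(abs(l)<45).all(1);l=l[k];z=q[k,2]
    fx=l[(l[:,0]>8)&(l[:,0]<22)&(abs(l[:,1])<26)];fy=l[(l[:,1]<-22)&(l[:,1]>-40)&(abs(l[:,0])<11)]
    off=np.array([np.median(fx[:,0])-14,np.median(fy[:,1])+30]);print(name,len(fx),len(fy),'local off',off.round(1),'centre',(c0+A@off).round(1),'zmin',z.min().round(1))
faces('scene0.npy',np.array([532.,193]),40,85)
faces('scene4.npy',np.array([534.,-66]),104,150)
from station import arm
print(arm.observe()['ee_pos'],arm.observe()['time'])
```

```text
scene0.npy 50 50 local off [-2.2  2.4] centre [529.3 194.8] zmin 40.5
scene4.npy 80 64 local off [-1.7  2.4] centre [531.8 -64.1] zmin 104.4
[534.22672091 -65.74889679 130.14540753] 10.25
```

The estimates agree to within about 2 mm. I shift -1.5 mm in y and lower to just above the blank.

```bash
python3 -m jog '[{"fingers":255,"tx":0,"ty":-0.04,"tz":-0.2,"ax":0,"ay":0,"az":0},{"fingers":255,"tx":0,"ty":-0.04,"tz":-0.45,"ax":0,"ay":0,"az":0},{"fingers":255,"tx":0,"ty":-0.04,"tz":-0.65,"ax":0,"ay":0,"az":0},{"fingers":255,"tx":0,"ty":-0.04,"tz":-0.8,"ax":0,"ay":0,"az":0},{"fingers":255,"tx":0,"ty":-0.04,"tz":-0.85,"ax":0,"ay":0,"az":0},{"fingers":255,"tx":0,"ty":-0.04,"tz":-0.85,"ax":0,"ay":0,"az":0},{"fingers":255,"tx":0,"ty":-0.04,"tz":-0.85,"ax":0,"ay":0,"az":0}]'
python3 - <<'E'
from h import *
b,e=arm.capture('scene');np.save('scene5.npy',e)
cv2.imwrite('pics/c5.png',cv2.resize(b[190:250,205:265],(600,600)))
s=arm.observe();print(s['ee_pos'],s['force'])
E
```

```text
time: 10.83
ee_pos: [533.9, -68.3, 95.6]
tcp_rot: [-0.0, 0.62, 0.784, -0.0]
force: [0.4, -0.6, -2.2]
width: 25.9
grasp_force: 29.6
[534.16727164 -68.37251547  96.07218529] [-0.17012679 -0.67282703 -3.12226743]
```

View pics/c5.png

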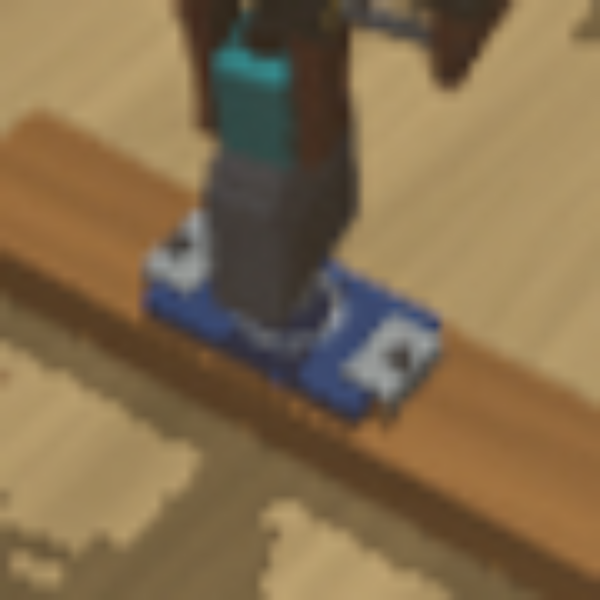

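The crop shows the gauge upright just above the ring, with the housing's lower front corner at crop (270,325), px (232,222.5). I compare that with the projected corner.

Run:
```python
from h import *
K,R,t=P('scene')
for c in((534,-67),(534,-62),(539,-67),(534,-72)):
    q=K@(R@np.array([c[0]+20.5,c[1]-26,60.])+t);print(c,(q[:2]/q[2]).round(1))
```

```text
(534, -67) [233.5 223.7]
(534, -62) [234.5 222.7]
(539, -67) [234.7 224.4]
(534, -72) [232.5 224.6]
```

Run:
```python
from h import *
X=cloud('scene',np.load('scene5.npy')).reshape(-1,3);th=np.radians(13.3);A=np.array([[np.cos(th),-np.sin(th)],[np.sin(th),np.cos(th)]])
c0=np.array([534.,-68.4]);q=X[(X[:,2]>66)&(X[:,2]<116)];l=(q[:,:2]-c0)@A;z=q[:,2]
for nm,i,j,s in(('x',0,1,14),('y',1,0,-30)):
    k=(abs(l[:,i]-s)<9)&(abs(l[:,j])<(26 if i==0 else 11))
    p=np.polyfit(z[k],l[k,i],1);print(nm,k.sum(),'mean off',(l[k,i].mean()-s).round(2),'slope deg',np.degrees(p[0]).round(1))
# same for bar/blank: side faces? ring neighbourhood depth check
m=X[(abs(X[:,0]-570)<8)&(abs(X[:,1]+68)<15)&(X[:,2]>30)];print('blank z',np.median(m[:,2]))
# bar edges: -y side face
for x0 in (420,450,620,650):
    m=X[(abs(X[:,0]-x0)<10)&(abs(X[:,1]+68)<45)&(X[:,2]>27)&(X[:,2]<33)];print(x0,m[:,1].min().round(1),m[:,1].max().round(1))
```

```text
x 83 mean off -2.1 slope deg -0.8
y 61 mean off 2.5 slope deg 0.5
blank z 405.9004126926248
420 -104.3 -45.2
450 -102.9 -43.9
620 -95.3 -32.6
650 -92.0 -35.6
```

The gauge is upright and within about 2.5 mm of the ring. I add +1 mm in x and lower to contact, watching the force.

```bash
python3 -m jog '[{"fingers":255,"tx":0.03,"ty":0,"tz":-0.05,"ax":0,"ay":0,"az":0},{"fingers":255,"tx":0.03,"ty":0,"tz":-0.12,"ax":0,"ay":0,"az":0},{"fingers":255,"tx":0.03,"ty":0,"tz":-0.12,"ax":0,"ay":0,"az":0},{"fingers":255,"tx":0.03,"ty":0,"tz":-0.12,"ax":0,"ay":0,"az":0}]'
python3 -m jog '[{"fingers":255,"tx":0,"ty":0,"tz":-0.04,"ax":0,"ay":0,"az":0},{"fingers":255,"tx":0,"ty":0,"tz":-0.04,"ax":0,"ay":0,"az":0},{"fingers":255,"tx":0,"ty":0,"tz":-0.04,"ax":0,"ay":0,"az":0}]'
```

```text
time: 11.22
ee_pos: [535.1, -68.3, 90.8]
tcp_rot: [-0.0, 0.62, 0.784, -0.0]
force: [-0.1, 0.8, -1.2]
width: 25.8
grasp_force: 29.6
time: 11.47
ee_pos: [535.4, -68.4, 89.7]
tcp_rot: [0.0, 0.62, 0.784, 0.0]
force: [-0.0, 0.9, -0.2]
width: 26.2
grasp_force: 29.6
```

```bash
python3 -m jog '[{"fingers":255,"tx":0,"ty":0,"tz":-0.03,"ax":0,"ay":0,"az":0},{"fingers":255,"tx":0,"ty":0,"tz":-0.05,"ax":0,"ay":0,"az":0},{"fingers":255,"tx":0,"ty":0,"tz":-0.05,"ax":0,"ay":0,"az":0},{"fingers":255,"tx":0,"ty":0,"tz":-0.05,"ax":0,"ay":0,"az":0}]'
```

```text
time: 11.8
ee_pos: [535.4, -68.4, 87.8]
tcp_rot: [0.0, 0.62, 0.784, 0.0]
force: [0.0, 0.1, 1.8]
width: 25.9
grasp_force: 29.6
```

```bash
python3 -m jog '[{"fingers":255,"tx":0,"ty":0,"tz":-0.03,"ax":0,"ay":0,"az":0},{"fingers":255,"tx":0,"ty":0,"tz":-0.07,"ax":0,"ay":0,"az":0},{"fingers":255,"tx":0,"ty":0,"tz":-0.07,"ax":0,"ay":0,"az":0},{"fingers":255,"tx":0,"ty":0,"tz":-0.07,"ax":0,"ay":0,"az":0}]'
python3 -m jog '[{"fingers":255,"tx":0,"ty":0,"tz":0,"ax":0,"ay":0,"az":0},{"fingers":255,"tx":0,"ty":0,"tz":0,"ax":0,"ay":0,"az":0},{"fingers":255,"tx":0,"ty":0,"tz":0,"ax":0,"ay":0,"az":0},{"fingers":255,"tx":0,"ty":0,"tz":0,"ax":0,"ay":0,"az":0},{"fingers":255,"tx":0,"ty":0,"tz":0,"ax":0,"ay":0,"az":0},{"fingers":255,"tx":0,"ty":0,"tz":0,"ax":0,"ay":0,"az":0}]'
python3 - <<'E'
from h import *
b,e=arm.capture('scene');np.save('scene6.npy',e);cv2.imwrite('pics/c6.png',cv2.resize(b[190:250,205:265],(600,600)))
a,d=arm.capture('top');n=cv2.imread('pics/top0.png')
print(np.linalg.norm(arm.observe()['force']),arm.observe()['force'])
E
```

```text
time: 12.13
ee_pos: [535.4, -68.4, 84.8]
tcp_rot: [0.0, 0.62, 0.784, 0.0]
force: [-1.4, -1.6, 3.6]
width: 26.0
grasp_force: 29.6
time: 12.63
ee_pos: [535.4, -68.3, 84.7]
tcp_rot: [0.0, 0.62, 0.784, 0.0]
force: [0.4, 0.0, 3.0]
width: 25.9
grasp_force: 29.6
4.134140148088831 [ 0.74600829 -0.31207345  4.05428126]
```

View pics/c6.png

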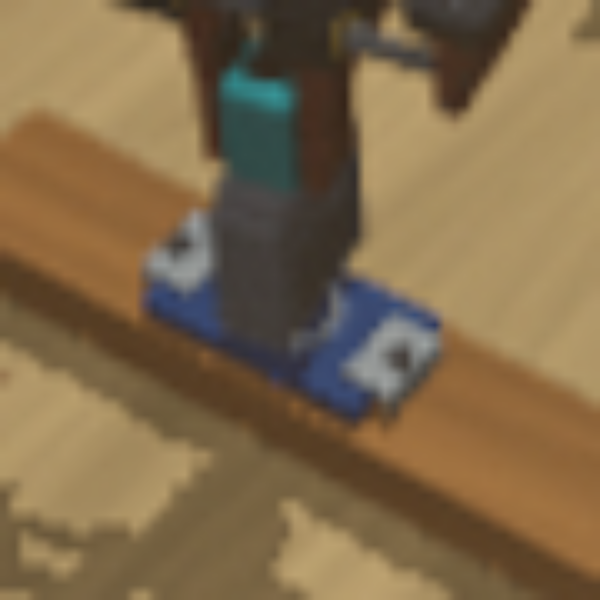

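The picture shows the gauge upright on the ring at about crop (290,310), between the clips. The load is about 6 N, so the foot is roughly half way in, and the arm is still. I hand it in.

```bash
python3 -c "
from station import arm
print(arm.close_job())"
```

```text
the job is handed in; nothing more can be done
None
```

I pressed the duster cap to its stop and released it, then handed the job in with the teal gauge gripped, upright and still, pressed on the ring at about 6 N (foot roughly half way in); I estimate its sole within about 4 mm of the ring's centre, and the result was not reported back.

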